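# Fish the backing bar out of a box-section brace

## Robot

A 6-joint arm with a two-finger parallel gripper is mounted at the origin on the work surface. World frame = base frame: x ahead of the robot, y to its left, z up, the work surface at z = 0. Lengths are in m, angles in degrees, forces in N, time in s.
With the tool pointing down it reaches from about 0.35 to 0.775 m from the base axis. Payload 5.5 kg.
Tool frame: the origin (TCP) lies at the centre of the arm's flange, where the gripper is bolted on; the fingertips stand 173 mm ahead of it and the grasp point (between the pads) lies 155 mm ahead of it; z points along the fingers, y is the line along which they close (so a half turn about z gives the same grasp; the last joint's range is limited). The gripper opens to 85 mm and grips with 20 to 120 N. Pads are 22 mm wide; open, the fingers measure 114 mm over their backs; the gripper's body (76 mm by 85 mm) begins 54 mm behind the grasp point. The pads swing forward as they close: fully open they stand 13 mm farther back than shut.
Start: joints at [-7.998, 17.945, 2.641, 74.691, 0, 82.002], TCP at [0.575, -0, 0.405] pointing down, gripper open.
Joint ranges: [-158.12, 158.12], [-49.38, 96.58], [-58.88, 72.47], [-126.05, 133.96], [-84.25, 85.87], [-180, 180]. Speed limits (degrees/s): [147.25, 147.25, 180, 180, 180, 180].

## Interface

Orientations are given as a 3x3 rotation matrix whose columns are the frame's x, y, z axes.
In Python, from station import manip, cams gives the robot as it stands.
- The arm moves only by the tool arm_command, never from a script. Its argument "commands" is a list of rows, each an object with "offset": the shift along the tool's x, y, z in mm, a list of three; "twist": the turn, a rotation vector about the tool's x, y, z in rad, a list of three; "jaw": the closure, from 0 (fully open) to 1 (shut). A call has 1 to 12 rows; each row is the pose to reach, as a shift and turn from the pose commanded when the call began, along the tool's axes at that moment; what a row does not reach only later rows make up. A row lasts 1/10 s, in which the tool goes at most 50 mm and 8.59 degrees, less where a joint would pass 70% of its speed; a pose out of reach is approached as far as the arm can. A call with a gripper value outside its range is refused whole. The fingers move at their own pace and stop on an object; "force" is the grip in N (left out, the last holds). Time passes only in rows, so rows that repeat a pose let the fingers close. It gives the time, the measured TCP pose, the force, the opening and the grip force at its end, in the units of the state.
- manip.read_state(): the state, without advancing time (a new reading comes with each control period).
- cams.grab_frame(name): name is "scene" or "side" or "wrist"; returns a dict with "img" (420x560x3 uint8, red, green, blue), "z_map" (420x560 float32, m along the optical axis (not along the pixel's ray), 0 where there is no reading), "K" (3x3 intrinsics, pixels), "k1" (the pictures are not rectified: a ray, as slopes to the right and down, at radius r is drawn at 1 + k1 r^2 times it, then the intrinsics apply), "rvec" (rotation vector, rad) and "tvec" (3), from world to camera coordinates, as OpenCV has them. Camera axes: x right, y down, z forward; pixel columns grow to the right and rows downward; lengths in m; the calibration is good to about 2 mm. A picture is of the moment at which its call begins.
- manip.finish_job(): hands the job in; it is judged then, once.
The state is a dict: "t": time; "joint_positions": joint angles; "joint_vel": joint speeds; "tau": joint torques, N m; "position": TCP position; "orientation": TCP orientation; "wrist_force": force on the tool from outside, world axes, zero at the start; "wrist_torque": the same for the moment, N m; "finger_gap": finger opening in m; "finger_force": force on a finger pad.
Only numpy, scipy, OpenCV 4.12 (cv2) and the standard library are available. Lean on these libraries where they do the work, as an engineer would, in place of code of your own. Each camera call takes 0.05 s, during which the arm holds its last target. There are 200 camera calls.

## Task

A steel backing bar has been left deep inside the sloping box-section brace of the weldment, where fingers cannot reach. Take the hooked pick from its wooden stand, reach it down the brace, catch the bar's upright lug from behind and drag the bar up until its end stands well out of the mouth, without straining the tack-welded brace. Then put the pick down on its stand or on the bench, pull the bar the rest of the way out with the fingers and lay it flat and gently, without dropping it, in the aluminium tray; leave the other loose things on the bench alone.

Things in the scene. Friction and masses are not known exactly. Their poses are not given: they have to be found in the camera images.
- weldment: Fixed grey steel: base plate 190 x 110 x 12 mm with a rectangular box brace welded on. Origin: underside centre of the plate; x points away from the open mouth, z up. The brace slopes DOWN along +x at 30 deg, inside 32 wide x 62 high (square to the slope), 166 deep, low end shut, walls 4, floor 6. Its roof has a lengthwise 6 mm gap: you can see in, the pick does not pass. Only tack-welded: never load it over 40 N.
- brace_mouth (a point): Centre of the brace floor's top face at the edge of its open upper end, 108 mm above the bench. The inside runs from here down the slope (30 deg below the weldment's +x), 62 mm clear above the floor square to it. Outward, a tongue 16 wide, 6 thick continues the floor 30 mm up the slope; fingers can straddle it. Nothing else stands beyond the mouth.
- bar: Dark steel backing bar 100 x 26 x 10 mm, 0.15 to 0.31 kg, lying on the brace floor against the shut end. Origin: centre of its underside; x along its length, pointing DOWN the brace, z square to its top. At its outer (-x) end stands a lug, 26 wide, 6 thick, rising 12 above the bar's top. Rough: by friction it stays on the slope where it is left. Inside, its outer end lies 65 mm from the mouth.
- bar_lug (a point): Top centre of the bar's lug, 22 mm above the bar's underside and 47 mm towards -x from its origin; the lug's inner face is 3 mm farther towards +x.
- hook: Hooked pick, 0.16 kg, lying level on its stand, hook downward. Origin: centre of the wooden handle, 90 long, 24 wide, 28 high. x points from handle to hook, z up, the hook points to -z. Steel shaft, 8 mm diameter, on the x axis to 165 mm; there a foot, 8 thick (along x), 10 wide, reaches 22 mm below the shaft axis. Handle centre 64 mm above the bench on the stand, free on both sides.
- hook_tip (a point): Centre of the underside of the pick's foot: 165 mm along +x and 22 mm below (-z) the handle's centre.
- stand: Fixed plywood stand, base 190 x 75 x 8 mm. Origin: underside, right below the handle's centre of a pick at rest in it; x as the pick's x. Two posts, 12 mm thick along x: at x = -36 mm a seat for the handle, 50 high and 32 wide between lips 14 high; at x = +85 mm a notch for the shaft, 60 high and 18 wide between lips 10 high.
- tray: Fixed shallow aluminium tray, 200 x 150 mm, rim 22 mm high, walls 4 mm, floor 4 mm thick or a little more. Origin: underside centre, on the bench; x along its long side. Empty at the start.
- offcut: Bystander: loose square-tube offcut 90 x 40 x 40 mm near the robot, between stand and tray. Origin: underside centre, x along it.
- spray: Bystander: loose spray can, 60 mm diameter, 190 high, left rear. Origin: underside centre.
- square: Bystander: loose L-shaped red magnetic square, foot 110 x 16 mm, 100 high, beyond the weldment. Origin: underside centre.
- bin: Bystander: loose yellow parts bin 120 x 100 x 60 mm at the left. Origin: underside centre.
- hammer: Bystander: loose hammer lying at the right rear. Origin: underside, middle of its length.
- clamp: Bystander: loose C-shaped steel clamp, 160 x 100 x 20 mm, lying at the right. Origin: underside, middle of its long side.
- brush: Bystander: loose brush lying at the right, near the robot. Origin: underside, middle of its length.
Not all that is in view belongs to the job. Of the things like the hook, leave any that is turquoise; of the rest the larger one is meant.

How it is judged:
By the outcome, as a careful person would: the job done as asked, in the order asked, and still so for the second after the job is handed in, with the robot touching nothing.
It also fails if it takes over 72 s, if anything falls off the work surface, if the arm or the gripper's body presses on something with over 40 N, if the wrist force passes 120 N, or if a joint passes its speed limit or range.

## Working session

There is one attempt and no reset: what is moved stays moved. The work goes in short steps, Python scripts to look and compute and a tool call to move; the robot and the scene stay as the last step left them, time stands still between calls to the robot, and variables do not carry over. Pictures are saved under pics/ and viewed, at most 10 in all, crops included, and the job is handed in when it is done.

Besides the shell and the picture viewer there is one more tool, called as name(argument=value, ...), one argument or row to a line, values as JSON. arm_command: Moves the arm, as the interface text tells. Its arguments: {"type":"object","properties":{"commands":{"type":"array"},"force":{"type":"number"}},"required":["commands"]}

```bash
ls; mkdir -p pics; cat > h.py <<'E'
import numpy as np, cv2
from station import manip, cams
def grab(n, save=None):
    f=cams.grab_frame(n)
    if save: cv2.imwrite('pics/'+save,f['img'][:,:,::-1])
    return f
def rays(f,uv):
    uv=np.asarray(uv,float).reshape(-1,2);K=f['K']
    d=np.c_[(uv[:,0]-K[0,2])/K[0,0],(uv[:,1]-K[1,2])/K[1,1]]
    s=d.copy()
    for _ in range(20): s=d/(1+f['k1']*(s**2).sum(1,keepdims=True))
    R=cv2.Rodrigues(np.array(f['rvec'],float))[0];t=np.array(f['tvec'],float).ravel()
    return R,t,np.c_[s,np.ones(len(s))]
def onplane(f,uv,z):
    R,t,s=rays(f,uv);c=-R.T@t;w=s@R
    return c+w*((z-c[2])/w[:,2])[:,None]
def cloud(f,mask=None):
    zm=f['z_map'];m=zm>0
    if mask is not None:m&=mask
    v,u=np.nonzero(m);R,t,s=rays(f,np.c_[u,v])
    return (s*zm[v,u][:,None]-t)@R,np.c_[u,v]
E
python3 - <<'E'
from h import *
a=grab('scene','s0.png');b=grab('side','d0.png')
for f in(a,b):
    R=cv2.Rodrigues(np.array(f['rvec'],float))[0];print(-R.T@np.array(f['tvec']).ravel(),R[2],f['K'][0,0],f['k1'])
cv2.imwrite('pics/both.png',cv2.resize(np.vstack([a['img'],b['img']])[:,:,::-1],None,fx=.71,fy=.71))
print(manip.read_state())
E
```

```text
pics
[1.22381395 0.75479162 1.48015845] [-0.3873646  -0.49390907 -0.77846162] 492.0968362915568 -0.17704572930574897
[ 0.34380537 -1.35352689  0.86262095] [ 0.14002683  0.8431762  -0.51908224] 506.35874878663793 -0.06898338206564417
{'t': 0.1, 'joint_positions': array([-7.99914297e+00,  1.79848034e+01,  2.58483486e+00,  7.46905619e+01,
        3.32075181e-04,  8.20016618e+01]), 'joint_vel': array([ 0.00709184, -0.08085805,  0.15332443,  0.03353276, -0.00264581,
       -0.07209719]), 'tau': array([ 3.58776997e-03, -4.81727242e+01,  2.99244744e+01,  1.27543980e-02,
       -1.12281841e-04,  1.60051752e-05]), 'position': array([5.74828543e-01, 8.66286754e-06, 4.03924316e-01]), 'orientation': array([[ 1.42275994e-05,  9.99998777e-01, -1.56387321e-03],
       [ 9.99999974e-01, -1.38747797e-05,  2.25616944e-04],
       [ 2.25594970e-04, -1.56387638e-03, -9.99998752e-01]]), 'wrist_force': array([ 0.36480369, -0.31961481, -1.16616835]), 'wrist_torque': array([-0.03475159,  0.05620513, -0.02602521]), 'finger_force': 0.0, 'finger_gap': 0.08534309746757386}
```

View pics/s0.png

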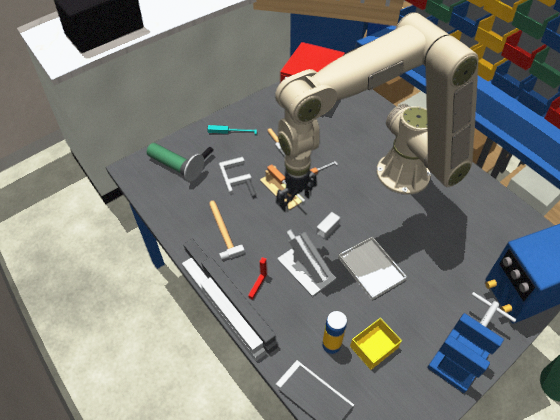

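View pics/d0.png

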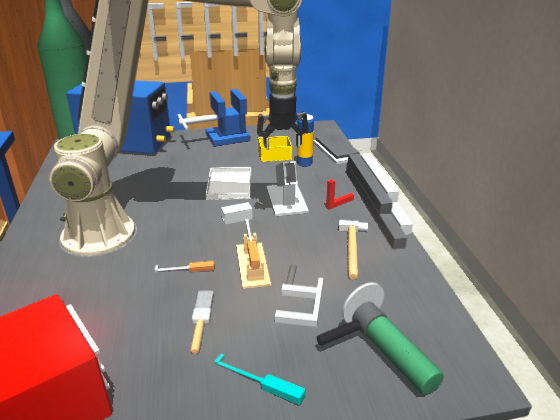

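The pick on its stand is at side (252,262) and the weldment at side (288,190) / scene (308,262). The tray is at scene (373,267). There is a small orange decoy at side (190,268) and a turquoise one at (260,380). Next I'll build a top-down map from both depth maps.

```bash
python3 - <<'E'
from h import *
x0,y0,s=0.25,-0.40,900  # map: row=(x), col=(y)
img=np.zeros((600,800,3),np.uint8);H=np.full((600,800),-1.)
P=[];C=[]
for n in('scene','side'):
    f=grab(n);p,uv=cloud(f);c=f['img'][uv[:,1],uv[:,0]]
    k=(p[:,2]<.2)&(p[:,2]>-.01);P.append(p[k]);C.append(c[k])
np.savez('cl.npz',p0=P[0],c0=C[0],p1=P[1],c1=C[1])
for p,c in zip(P,C):
    o=np.argsort(p[:,2])
    for q,cc in zip(p[o],c[o]):
        r=int(599-(q[0]-x0)*s);cl=int(799-(q[1]-y0)*s)
        if 0<=r<600 and 0<=cl<800 and q[2]>=H[r,cl]-.003: 
            H[r,cl]=q[2];cv2.circle(img,(cl,r),1,tuple(int(v) for v in cc[::-1]),-1)
cv2.imwrite('pics/top.png',img)
for p,c,n in zip(P,C,('scene','side')):
    hsv=cv2.cvtColor(c[None],cv2.COLOR_RGB2HSV)[0].astype(int)
    ins=(p[:,0]>.3)&(p[:,0]<.8)&(abs(p[:,1])<.4)
    for nm,k in(('orange',(hsv[:,0]<16)&(hsv[:,1]>150)&(hsv[:,2]>90)),('wood',(hsv[:,0]>10)&(hsv[:,0]<25)&(hsv[:,1]>60)&(hsv[:,1]<150)),('grey>6mm',(hsv[:,1]<40)&(p[:,2]>.008)&(hsv[:,2]>100))):
        q=p[k&ins]; print(n,nm,len(q),np.round(q.min(0),3),np.round(q.max(0),3)) if len(q) else 0
E
```

```text
scene orange 267 [ 0.3   -0.31  -0.009] [0.799 0.071 0.105]
scene wood 717 [ 0.301 -0.367 -0.008] [0.776 0.399 0.141]
scene grey>6mm 2770 [ 0.305 -0.4    0.008] [0.8   0.398 0.195]
side orange 444 [ 0.3   -0.32  -0.002] [0.8   0.226 0.104]
side wood 914 [ 0.302 -0.349 -0.003] [0.776 0.368 0.139]
side grey>6mm 2976 [ 0.3   -0.4    0.008] [0.8   0.39  0.194]
```

View pics/top.png

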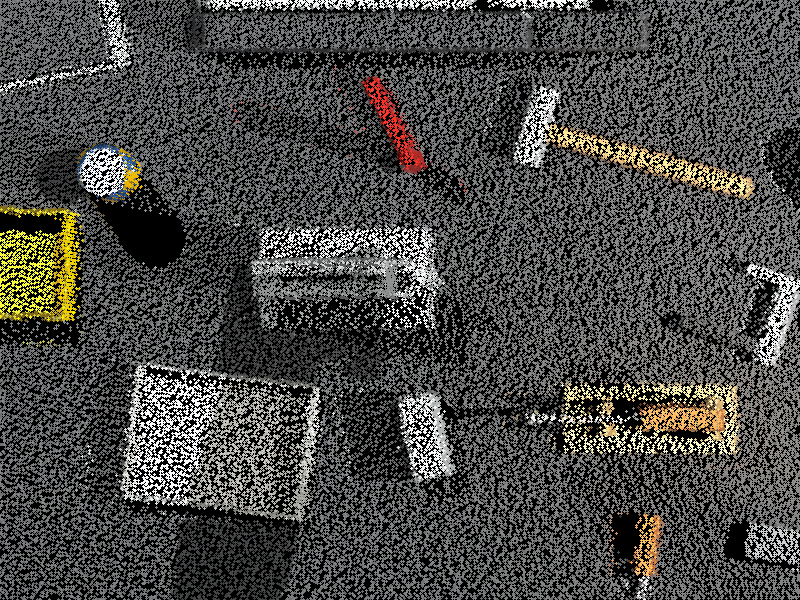

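The top map shows the pick's handle at about (680,418) with its hook pointing to +y. The weldment is at about (347,278), probably with its mouth on the right-hand (−y) side. The tray is at about (220,442). Now fits of each.

```bash
python3 - <<'E'
import numpy as np,cv2
d=np.load('cl.npz')
for i in(0,1):
    p=d[f'p{i}'];c=d[f'c{i}'];hsv=cv2.cvtColor(c[None],cv2.COLOR_RGB2HSV)[0].astype(int)
    def box(a,b,z0,z1,m=True): return p[(p[:,0]>a[0])&(p[:,0]<a[1])&(p[:,1]>b[0])&(p[:,1]<b[1])&(p[:,2]>z0)&(p[:,2]<z1)&m]
    def rect(n,q): print(i,n,len(q),np.round(cv2.minAreaRect(q[:,:2].astype(np.float32))[0],4),[np.round(v,3) for v in cv2.minAreaRect(q[:,:2].astype(np.float32))[1:]],'z',np.round(np.percentile(q[:,2],[2,50,98]),3))
    o=(hsv[:,1]>140)&(hsv[:,0]<18)
    rect('handle top',box((.41,.49),(-.34,-.2),.071,.09,o))
    rect('stand base',box((.38,.52),(-.36,-.1),.005,.012,hsv[:,1]>50))
    rect('plate',box((.53,.68),(-.02,.22),.007,.017))
    rect('tray',box((.32,.52),(.1,.36),.01,.03,hsv[:,1]<60))
    rect('offcut',box((.36,.5),(-.03,.06),.035,.05))
    sh=box((.43,.47),(-.2,-.08),.03,.08,hsv[:,1]<70)
    if len(sh)>5: print('shaft',len(sh),sh.min(0).round(3),sh.max(0).round(3),np.polyfit(sh[:,1],sh[:,0],1))
    b=box((.55,.67),(-.04,.24),.02,.2)
    for y in np.arange(-.03,.21,.02):
        k=b[(b[:,1]>y)&(b[:,1]<y+.02)]
        if len(k)>4: print('  y%.2f'%y,len(k),'x',np.percentile(k[:,0],[2,50,98]).round(3),'z',np.percentile(k[:,2],[2,50,98]).round(3))
E
```

```text
0 handle top 99 [ 0.4541 -0.267 ] [array([0.087, 0.028]), np.float64(88.955)] z [0.072 0.077 0.083]
0 stand base 192 [ 0.4449 -0.2362] [array([0.093, 0.198]), np.float64(0.78)] z [0.005 0.008 0.012]
0 plate 637 [0.5981 0.1045] [array([0.192, 0.134]), np.float64(89.913)] z [0.007 0.011 0.016]
0 tray 412 [0.4234 0.2259] [array([0.243, 0.156]), np.float64(83.426)] z [0.01  0.017 0.027]
0 offcut 214 [0.4319 0.017 ] [array([0.094, 0.044]), np.float64(13.017)] z [0.035 0.04  0.047]
shaft 36 [ 0.443 -0.146  0.037] [ 0.46  -0.099  0.071] [0.0431663  0.45694676]
  y-0.01 16 x [0.599 0.61  0.617] z [0.113 0.118 0.123]
  y0.01 36 x [0.595 0.609 0.622] z [0.077 0.11  0.122]
  y0.03 31 x [0.59  0.626 0.642] z [0.063 0.113 0.137]
  y0.05 140 x [0.587 0.625 0.629] z [0.024 0.115 0.165]
  y0.07 130 x [0.588 0.621 0.629] z [0.078 0.147 0.161]
  y0.09 143 x [0.589 0.62  0.631] z [0.061 0.133 0.15 ]
  y0.11 134 x [0.587 0.62  0.629] z [0.05  0.122 0.136]
  y0.13 133 x [0.589 0.619 0.629] z [0.04  0.111 0.127]
  y0.15 137 x [0.586 0.621 0.629] z [0.032 0.101 0.115]
  y0.17 120 x [0.587 0.617 0.627] z [0
[... 541 characters left out ...]
0.04  0.044]
shaft 67 [ 0.432 -0.2    0.044] [ 0.457 -0.097  0.071] [-0.00457399  0.4487093 ]
  y-0.01 11 x [0.597 0.604 0.612] z [0.114 0.121 0.125]
  y0.01 15 x [0.585 0.597 0.623] z [0.103 0.109 0.127]
  y0.03 77 x [0.584 0.605 0.625] z [0.041 0.113 0.149]
  y0.05 281 x [0.585 0.603 0.625] z [0.022 0.066 0.163]
  y0.07 72 x [0.584 0.611 0.622] z [0.077 0.107 0.152]
  y0.09 65 x [0.584 0.606 0.622] z [0.065 0.095 0.139]
  y0.11 37 x [0.584 0.586 0.622] z [0.059 0.098 0.128]
  y0.13 38 x [0.582 0.585 0.621] z [0.038 0.084 0.119]
  y0.15 38 x [0.583 0.585 0.621] z [0.026 0.079 0.105]
  y0.17 29 x [0.583 0.615 0.621] z [0.038 0.066 0.09 ]
  y0.19 16 x [0.584 0.62  0.621] z [0.051 0.07  0.084]
```

arm_command(
  commands=[
    {"offset": [-40,-20,10],"twist": [0,0,0],"jaw": 0},
    {"offset": [-85,-40,20],"twist": [0,0,0],"jaw": 0},
    {"offset": [-130,-60,35],"twist": [0,0,0],"jaw": 0},
    {"offset": [-175,-80,45],"twist": [0,0,0],"jaw": 0},
    {"offset": [-220,-100,55],"twist": [0,0,0],"jaw": 0},
    {"offset": [-260,-120,65],"twist": [0,0,0],"jaw": 0},
    {"offset": [-270,-124,70],"twist": [0,0,0],"jaw": 0},
    {"offset": [-270,-124,70],"twist": [0,0,0],"jaw": 0},
    {"offset": [-270,-124,70],"twist": [0,0,0],"jaw": 0},
    {"offset": [-270,-124,70],"twist": [0,0,0],"jaw": 0},
  ],
  force=60,
)

```text
t: 1.2
position: [0.4518, -0.2688, 0.3351]
orientation: [[-0.002, 1.0, 0.001], [1.0, 0.002, 0.0], [0.0, 0.001, -1.0]]
wrist_force: [0.1, 0.0, 0.1]
finger_gap: 0.0851
finger_force: 0.0
```

```bash
python3 - <<'E'
from h import *
s=manip.read_state();print(s['t'],s['position'].round(4),s['joint_positions'].round(1),s['wrist_force'].round(1))
f=grab('wrist','w1.png')
hsv=cv2.cvtColor(f['img'],cv2.COLOR_RGB2HSV).astype(int)
p,uv=cloud(f);h=hsv[uv[:,1],uv[:,0]]
o=(h[:,1]>140)&(h[:,0]<18)&(p[:,2]>.066)&(p[:,2]<.095)&(p[:,0]>.41)&(p[:,0]<.5)
print(o.sum(),cv2.minAreaRect(p[o][:,:2].astype(np.float32)),np.percentile(p[o],[2,50,98],axis=0).round(4))
E
```

```text
1.2 [ 0.4518 -0.2688  0.3351] [-39.5  14.3 -12.2  63.4   0.   50.4] [0.1 0.  0.1]
23 ((0.44610604643821716, -0.2322525978088379), (0.029239416122436523, 0.01590958796441555), 38.95822525024414) [[ 0.4393 -0.2472  0.0686]
 [ 0.4531 -0.2261  0.0739]
 [ 0.4616 -0.2257  0.0764]]
```

View pics/w1.png

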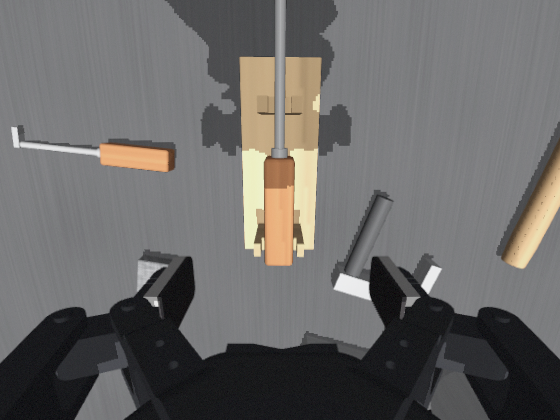

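The wrist view shows the handle between rows 158 and 265, centred on column 279 and lined up with the fingers. I'll cast those edges onto the handle's top plane.

```bash
python3 - <<'E'
from h import *
f=grab('wrist')
print(onplane(f,[[280,158],[279,265],[265,212],[294,212]],.078).round(4)); print(onplane(f,[[280,10],[280,140]],.064).round(4)); print(onplane(f,[[243,57],[320,57],[245,248],[314,248]],.008).round(4))
E
```

```text
[[ 0.4509 -0.2249  0.078 ]
 [ 0.4502 -0.3134  0.078 ]
 [ 0.4391 -0.2673  0.078 ]
 [ 0.462  -0.2672  0.078 ]]
[[ 0.4508 -0.1216  0.064 ]
 [ 0.4509 -0.2124  0.064 ]]
[[ 0.417  -0.1415  0.008 ]
 [ 0.4869 -0.1413  0.008 ]
 [ 0.4131 -0.3287  0.008 ]
 [ 0.4872 -0.3286  0.008 ]]
```

arm_command(
  commands=[
    {"offset": [0,-1,40],"twist": [0,0,0],"jaw": 0},
    {"offset": [0,-1,80],"twist": [0,0,0],"jaw": 0},
    {"offset": [0,-1,105],"twist": [0,0,0],"jaw": 0},
    {"offset": [0,-1,117],"twist": [0,0,0],"jaw": 0},
    {"offset": [0,-1,117],"twist": [0,0,0],"jaw": 0},
    {"offset": [0,-1,117],"twist": [0,0,0],"jaw": 0.5},
    {"offset": [0,-1,117],"twist": [0,0,0],"jaw": 1},
    {"offset": [0,-1,117],"twist": [0,0,0],"jaw": 1},
    {"offset": [0,-1,117],"twist": [0,0,0],"jaw": 1},
    {"offset": [0,-1,117],"twist": [0,0,0],"jaw": 1},
    {"offset": [0,-1,117],"twist": [0,0,0],"jaw": 1},
    {"offset": [0,-1,117],"twist": [0,0,0],"jaw": 1},
  ],
  force=80,
)

```text
t: 2.5
position: [0.4504, -0.2704, 0.2188]
orientation: [[0.0, 1.0, 0.002], [1.0, -0.0, -0.001], [-0.001, 0.002, -1.0]]
wrist_force: [-0.2, 1.6, 5.5]
finger_gap: 0.023
finger_force: 78.7
```

arm_command(
  commands=[
    {"offset": [0,0,-25],"twist": [0,0,0],"jaw": 1},
    {"offset": [0,0,-60],"twist": [0,0,0],"jaw": 1},
    {"offset": [0,0,-100],"twist": [0,0,0],"jaw": 1},
    {"offset": [15,10,-135],"twist": [0,-0.06,0],"jaw": 1},
    {"offset": [40,30,-160],"twist": [0,-0.16,0],"jaw": 1},
    {"offset": [70,50,-175],"twist": [0,-0.26,0],"jaw": 1},
    {"offset": [100,75,-180],"twist": [0,-0.36,0],"jaw": 1},
    {"offset": [130,100,-180],"twist": [0,-0.46,0],"jaw": 1},
    {"offset": [160,125,-180],"twist": [0,-0.5236,0],"jaw": 1},
    {"offset": [185,145,-180],"twist": [0,-0.5236,0],"jaw": 1},
    {"offset": [198,154,-180],"twist": [0,-0.5236,0],"jaw": 1},
    {"offset": [198,154,-180],"twist": [0,-0.5236,0],"jaw": 1},
  ],
)

```text
t: 3.7
position: [0.6048, -0.0704, 0.3968]
orientation: [[-0.003, 1.0, 0.0], [0.866, 0.003, -0.499], [-0.499, -0.001, -0.866]]
wrist_force: [0.5, -0.3, -2.6]
finger_gap: 0.0231
finger_force: 78.7
```

arm_command(
  commands=[
    {"offset": [0,0,0],"twist": [0,0,0],"jaw": 1},
    {"offset": [0,0,0],"twist": [0,0,0],"jaw": 1},
    {"offset": [0,0,0],"twist": [0,0,0],"jaw": 1},
  ],
)

```text
t: 4.0
position: [0.6033, -0.0732, 0.3979]
orientation: [[0.002, 1.0, -0.001], [0.866, -0.002, -0.5], [-0.5, 0.0, -0.866]]
wrist_force: [0.0, -0.1, -1.4]
finger_gap: 0.0232
finger_force: 78.7
```

```bash
python3 - <<'E'
from h import *
s=manip.read_state();print(s['joint_positions'].round(1))
f=grab('wrist','w2.png');np.savez('w2.npz',**{k:np.array(v) for k,v in f.items()})
g=grab('side','d2.png')
cv2.imwrite('pics/c2.png',np.hstack([f['img'][:,:,::-1][:, :][::1],cv2.resize(g['img'][130:270,200:360,::-1],(480,420),interpolation=cv2.INTER_NEAREST)])[:,:,:][:, :1040][::1][:420, 240:])
E
```

```text
[ -8.5  20.2   2.5  67.4 -29.7  80.3]
```

View pics/w2.png

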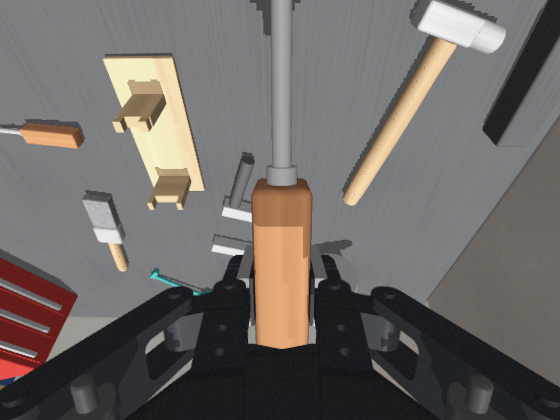

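The wrist camera shows the pick gripped straight (shaft on column 282), but the mouth is out of its view. I'll use crops of the side and scene views instead.

```bash
cat >> h.py <<'E'
def crops(name,sc=(250,200),si=(240,130),w=133,h=200,k=3):
    """scene crop | side crop at 3x; origins (u,v)"""
    A=[]
    for n,o in(('scene',sc),('side',si)):
        f=grab(n,name+n+'.png');A.append(cv2.resize(f['img'][o[1]:o[1]+h,o[0]:o[0]+w,::-1],None,fx=k,fy=k,interpolation=cv2.INTER_CUBIC))
    cv2.imwrite('pics/'+name+'.png',np.hstack(A))
def pix(f,P):
    R=cv2.Rodrigues(np.array(f['rvec'],float))[0];c=np.atleast_2d(P)@R.T+np.array(f['tvec'],float).ravel()
    s=c[:,:2]/c[:,2:];s=s*(1+f['k1']*(s**2).sum(1,keepdims=True));return s*[f['K'][0,0],f['K'][1,1]]+[f['K'][0,2],f['K'][1,2]]
E
python3 - <<'E'
from h import *
crops('c3',sc=(240,170),si=(235,110))
d=np.array([0,.866,-.5]);n=np.array([0,.5,.866]);M=np.array([.605,.02,.108])
s=manip.read_state();Ro=np.array(s['orientation']);T=s['position']
tip=T+Ro@[.165,0,.155+.022];print('tip',tip.round(4),'slope coords',((tip-M)@d).round(4),((tip-M)@n).round(4))
for nm in('scene','side'):
    f=grab(nm);print(nm,'tip',pix(f,tip).round(1),'mouth',pix(f,M).round(1),'tongue tip L/R',pix(f,[M-.03*d+[.008,0,0],M-.03*d-[.008,0,0]]).round(1),'roof mouth corners',pix(f,[M+.066*n+[.02,0,0],M+.066*n-[.02,0,0]]).round(1))
E
```

```text
tip [ 0.6038 -0.0183  0.1622] slope coords -0.0603 0.0278
scene tip [[285.2 218.6]] mouth [[291.8 235.5]] tongue tip L/R [[285.2 229.2]
 [288.9 226.8]] roof mouth corners [[293.6 235. ]
 [303.1 228.9]]
side tip [[293.  173.8]] mouth [[290.9 183.7]] tongue tip L/R [[295.1 183.1]
 [290.  183.5]] roof mouth corners [[295.4 162.2]
 [282.9 163.1]]
```

View pics/c3.png

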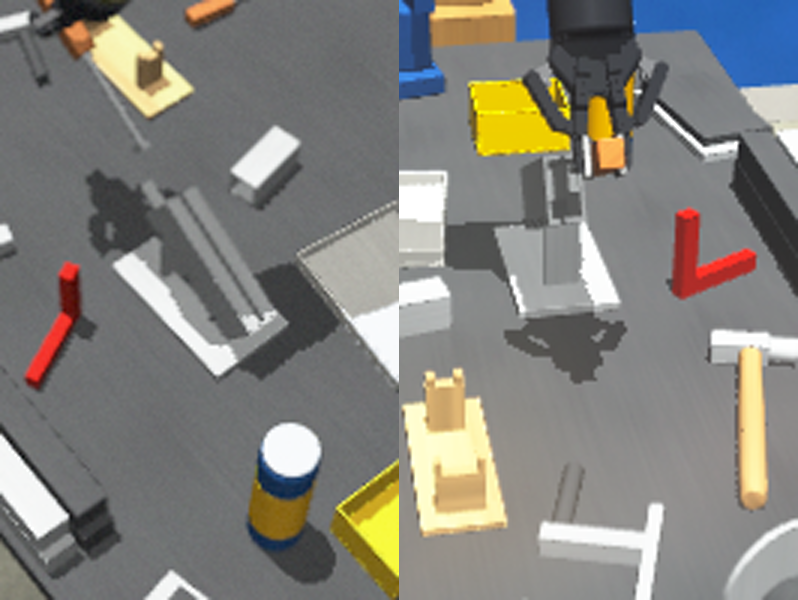

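The scene crop shows the tip at crop (145,147) and the tongue's end at (150,182). In the side crop the mouth face spans columns 545–583 and the handle's end is at (610,155). I'll get the lateral offset of the pick against the brace numerically, from the same camera.

```bash
python3 - <<'E'
from h import *
f=grab('side');g=f['img'].mean(2).astype(int)
for v in(168,171,174,177,180,183): print(v,list(g[v,272:304]))
print('z',[list((f['z_map'][v,276:302]*1000).astype(int)) for v in(171,177)])
s=manip.read_state();Ro=np.array(s['orientation']);T=s['position']
hsv=cv2.cvtColor(f['img'],cv2.COLOR_RGB2HSV).astype(int)
m=(hsv[...,0]<16)&(hsv[...,1]>120)&(hsv[...,2]>200);m[:, :285]=0;m[:,330:]=0;m[:145]=0;m[180:]=0
v,u=np.nonzero(m);print('end',len(u),u.mean(),v.mean(),u.min(),u.max(),v.min(),v.max())
B=[T+Ro@[-.045,a,.155+b] for a in(-.012,.012) for b in(-.014,.014)];print('pred end',pix(f,B).round(1),pix(f,B).mean(0))
f=grab('scene');g=f['img'].mean(2).astype(int)
for v in range(212,236,2): print(v,list(g[v,278:312]))
E
```

```text
168 [np.int64(134), np.int64(134), np.int64(134), np.int64(115), np.int64(92), np.int64(90), np.int64(90), np.int64(88), np.int64(89), np.int64(87), np.int64(87), np.int64(128), np.int64(176), np.int64(178), np.int64(101), np.int64(89), np.int64(89), np.int64(88), np.int64(88), np.int64(149), np.int64(179), np.int64(178), np.int64(137), np.int64(173), np.int64(95), np.int64(144), np.int64(175), np.int64(83), np.int64(78), np.int64(93), np.int64(95), np.int64(94)]
171 [np.int64(134), np.int64(134), np.int64(134), np.int64(126), np.int64(93), np.int64(91), np.int64(90), np.int64(89), np.int64(88), np.int64(87), np.int64(88), np.int64(106), np.int64(174), np.int64(178), np.int64(119), np.int64(92), np.int64(89), np.int64(89), np.int64(88), np.int64(126), np.int64(177), np.int64(179), np.int64(177), np.int64(176), np.int64(158), np.int64(136), np.int64(134), np.int64(135), np.int64(134), np.int64(135), np.int64(133), np.int64(134)]
174 [np.int64(135), np.int64(134), np.int64(134), np.int64(135), np.int64(96), np.int64(91), np.int64(90), np.int64(89), np.int64(87), np.int64(88), np.int64(
[... 8156 characters left out ...]
(106), np.int64(105), np.int64(109), np.int64(102), np.int64(110), np.int64(127), np.int64(131), np.int64(125), np.int64(110), np.int64(109), np.int64(108), np.int64(107), np.int64(111), np.int64(107)]
234 [np.int64(58), np.int64(65), np.int64(61), np.int64(60), np.int64(60), np.int64(63), np.int64(60), np.int64(61), np.int64(62), np.int64(81), np.int64(111), np.int64(138), np.int64(146), np.int64(145), np.int64(138), np.int64(108), np.int64(74), np.int64(64), np.int64(56), np.int64(74), np.int64(88), np.int64(88), np.int64(102), np.int64(127), np.int64(143), np.int64(144), np.int64(145), np.int64(145), np.int64(128), np.int64(115), np.int64(111), np.int64(105), np.int64(110), np.int64(108)]
```

The pick matches the model in the side view: foot at column 293.0, as predicted. Mouth centre is observed at 290.0, as predicted, so M≈(0.605, 0.020, 0.108). Inserting.

arm_command(
  commands=[
    {"offset": [20,1,0],"twist": [0,0,0],"jaw": 1},
    {"offset": [40,1.5,0],"twist": [0,0,0],"jaw": 1},
    {"offset": [55,1.5,0],"twist": [0,0,0],"jaw": 1},
    {"offset": [70,1.5,0],"twist": [0,0,0],"jaw": 1},
    {"offset": [80,1.5,0],"twist": [0,0,0],"jaw": 1},
    {"offset": [90,1.5,0],"twist": [0,0,0],"jaw": 1},
    {"offset": [100,1.5,0],"twist": [0,0,0],"jaw": 1},
    {"offset": [100,1.5,0],"twist": [0,0,0],"jaw": 1},
    {"offset": [100,1.5,0],"twist": [0,0,0],"jaw": 1},
  ],
)

```text
t: 5.3
position: [0.6056, 0.0147, 0.3477]
orientation: [[-0.0, 1.0, 0.0], [0.866, 0.0, -0.5], [-0.5, 0.0, -0.866]]
wrist_force: [-0.0, -0.0, -1.1]
finger_gap: 0.0231
finger_force: 78.7
```

```bash
cat >> h.py <<'E'
d=np.array([0,.866,-.5]);n=np.array([0,.5,.866]);M=np.array([.605,.02,.108])
def tip():
    s=manip.read_state();t=s['position']+np.array(s['orientation'])@[.165,0,.177]
    print('t',s['t'],'tip x',(t-M)[0].round(4),'s',((t-M)@d).round(4),'h',((t-M)@n).round(4),'F d/n/x',np.round([s['wrist_force']@d,s['wrist_force']@n,s['wrist_force'][0]],1),'tq',s['wrist_torque'].round(2))
E
python3 - <<'E'
from h import *
tip()
f=grab('side');g=f['img'].mean(2).astype(int)
for v in range(164,184,3): print(v,g[v,280:300].tolist(),(f['z_map'][v,284:297]*1000).astype(int).tolist())
E
```

```text
t 5.3 tip x 0.0006 s 0.0404 h 0.0279 F d/n/x [ 0.5 -0.9 -0. ] tq [ 0.51  0.02 -0.  ]
164 [85, 86, 87, 152, 129, 85, 81, 81, 54, 74, 80, 171, 246, 117, 66, 81, 167, 173, 174, 173] [1643, 1681, 1666, 1661, 1452, 1449, 1456, 1449, 1446, 1451, 1430, 1418, 1418]
167 [88, 87, 86, 128, 176, 179, 119, 104, 65, 76, 79, 115, 246, 142, 70, 61, 156, 168, 165, 165] [1584, 1756, 1749, 1732, 1459, 1456, 1455, 1449, 1443, 1445, 1438, 1425, 1417]
170 [87, 86, 86, 106, 174, 177, 136, 177, 179, 158, 92, 85, 202, 137, 68, 91, 83, 94, 95, 132] [1586, 1761, 1632, 1616, 1621, 1626, 1671, 1456, 1453, 1446, 1485, 1492, 1496]
173 [87, 87, 87, 87, 175, 178, 135, 175, 179, 177, 97, 87, 86, 86, 86, 151, 157, 135, 134, 134] [1586, 1758, 1759, 1622, 1622, 1627, 1682, 1664, 1642, 1627, 1610, 1588, 1595]
176 [87, 88, 88, 87, 152, 174, 129, 90, 84, 83, 82, 85, 86, 87, 88, 128, 166, 136, 132, 134] [1587, 1590, 1762, 1742, 1728, 1700, 1658, 1670, 1644, 1628, 1615, 1596, 1592]
179 [88, 88, 88, 89, 130, 154, 88, 79, 80, 79, 79, 85, 87, 87, 86, 106, 175, 137, 133, 133] [1592, 1588, 1656, 1655, 1662, 1651, 1659, 1671, 1650, 1637, 1613, 1601, 1602]
182 [89, 87, 80, 84, 106, 174, 104, 95, 90, 84, 127, 134, 137, 154, 158, 158, 177, 158, 135, 133] [1599, 1595, 1656, 1659, 1656, 1657, 1657, 1558, 1559, 1565, 1562, 1600, 1597]
```

arm_command(
  commands=[
    {"offset": [10,0,0],"twist": [0,0,0],"jaw": 1},
    {"offset": [20,0,0],"twist": [0,0,0],"jaw": 1},
    {"offset": [30,0,0],"twist": [0,0,0],"jaw": 1},
    {"offset": [40,0,0],"twist": [0,0,0],"jaw": 1},
    {"offset": [48,0,0],"twist": [0,0,0],"jaw": 1},
    {"offset": [48,0,0],"twist": [0,0,0],"jaw": 1},
    {"offset": [48,0,4],"twist": [0,0,0],"jaw": 1},
    {"offset": [48,0,8],"twist": [0,0,0],"jaw": 1},
    {"offset": [48,0,10],"twist": [0,0,0],"jaw": 1},
    {"offset": [48,0,10],"twist": [0,0,0],"jaw": 1},
  ],
)

```text
t: 6.35
position: [0.6054, 0.0505, 0.3148]
orientation: [[0.001, 1.0, -0.001], [0.866, -0.001, -0.5], [-0.5, -0.0, -0.866]]
wrist_force: [-0.9, -0.7, -1.4]
finger_gap: 0.0228
finger_force: 78.7
```

```bash
python3 -c "
from h import *
tip()"
```

```text
t 6.35 tip x 0.0004 s 0.0881 h 0.0173 F d/n/x [ 0.1 -1.6 -0.9] tq [ 0.54 -0.05 -0.06]
```

arm_command(
  commands=[
    {"offset": [0,0,2],"twist": [0,0,0],"jaw": 1},
    {"offset": [0,0,3],"twist": [0,0,0],"jaw": 1},
    {"offset": [0,0,4],"twist": [0,0,0],"jaw": 1},
    {"offset": [0,0,4],"twist": [0,0,0],"jaw": 1},
    {"offset": [0,0,4],"twist": [0,0,0],"jaw": 1},
  ],
)

```text
t: 6.85
position: [0.6055, 0.0492, 0.3116]
orientation: [[0.0, 1.0, 0.0], [0.866, 0.0, -0.5], [-0.5, 0.0, -0.866]]
wrist_force: [-0.4, 0.6, -2.2]
finger_gap: 0.0231
finger_force: 78.7
```

```bash
python3 -c "
from h import *
tip()"
```

```text
t 6.85 tip x 0.0006 s 0.0884 h 0.0139 F d/n/x [ 1.6 -1.6 -0.4] tq [ 0.56 -0.02 -0.07]
```

arm_command(
  commands=[
    {"offset": [-4,0,0],"twist": [0,0,0],"jaw": 1},
    {"offset": [-8,0,0],"twist": [0,0,0],"jaw": 1},
    {"offset": [-12,0,0],"twist": [0,0,0],"jaw": 1},
    {"offset": [-16,0,0],"twist": [0,0,0],"jaw": 1},
    {"offset": [-20,0,0],"twist": [0,0,0],"jaw": 1},
    {"offset": [-24,0,0],"twist": [0,0,0],"jaw": 1},
    {"offset": [-28,0,0],"twist": [0,0,0],"jaw": 1},
  ],
)

```text
t: 7.55
position: [0.6055, 0.0247, 0.3257]
orientation: [[-0.0, 1.0, 0.0], [0.866, 0.0, -0.5], [-0.5, 0.0, -0.866]]
wrist_force: [-0.4, 1.4, -2.8]
finger_gap: 0.023
finger_force: 78.7
```

```bash
python3 -c "
from h import *
tip()"
```

```text
t 7.55 tip x 0.0005 s 0.0602 h 0.0139 F d/n/x [ 2.6 -1.7 -0.4] tq [ 0.98 -0.03  0.02]
```

Force and torque show the lug is caught (about 2 N of drag). Dragging on.

arm_command(
  commands=[
    {"offset": [-5,0,0],"twist": [0,0,0],"jaw": 1},
    {"offset": [-12,0,0],"twist": [0,0,0],"jaw": 1},
    {"offset": [-19,0,0],"twist": [0,0,0],"jaw": 1},
    {"offset": [-26,0,0],"twist": [0,0,0],"jaw": 1},
    {"offset": [-33,0,0],"twist": [0,0,0],"jaw": 1},
    {"offset": [-40,0,0],"twist": [0,0,0],"jaw": 1},
    {"offset": [-47,0,0],"twist": [0,0,0],"jaw": 1},
    {"offset": [-54,0,0],"twist": [0,0,0],"jaw": 1},
    {"offset": [-60,0,0],"twist": [0,0,0],"jaw": 1},
  ],
)

```text
t: 8.45
position: [0.6055, -0.0268, 0.3562]
orientation: [[-0.0, 1.0, 0.001], [0.867, 0.001, -0.498], [-0.498, 0.001, -0.867]]
wrist_force: [0.2, 5.2, -0.9]
finger_gap: 0.0227
finger_force: 79.1
```

```bash
python3 -c "
from h import *
tip()
f=grab('side');g=f['img'].mean(2).astype(int)
for v in range(170,196,3): print(v,g[v,280:300].tolist(),(f['z_map'][v,284:297]*1000).astype(int).tolist())"
```

```text
t 8.45 tip x 0.0007 s 0.0008 h 0.0149 F d/n/x [5.  1.8 0.2] tq [1.97 0.05 0.05]
170 [89, 88, 87, 108, 174, 177, 118, 92, 107, 139, 86, 67, 79, 80, 179, 246, 100, 66, 67, 163] [1592, 1757, 1762, 1736, 1591, 1583, 1561, 1417, 1411, 1412, 1410, 1418, 1409]
173 [88, 88, 88, 88, 175, 178, 137, 93, 88, 173, 180, 115, 69, 70, 167, 245, 195, 81, 67, 64] [1589, 1757, 1766, 1732, 1712, 1581, 0, 1588, 1413, 1412, 1411, 1405, 1415]
176 [88, 89, 89, 90, 152, 177, 148, 80, 79, 81, 81, 80, 81, 81, 81, 124, 166, 137, 133, 135] [1587, 1594, 1762, 1579, 1579, 1584, 1574, 1575, 1578, 1574, 1577, 1600, 1597]
179 [89, 89, 89, 90, 131, 176, 169, 77, 81, 82, 83, 82, 82, 82, 82, 101, 175, 138, 133, 133] [1589, 1583, 1765, 1578, 1576, 1576, 1584, 1574, 1578, 1578, 1585, 1579, 1595]
182 [90, 87, 81, 85, 108, 175, 87, 71, 96, 86, 128, 128, 128, 144, 147, 145, 177, 158, 135, 133] [1593, 1584, 1598, 1583, 1582, 1574, 1581, 1562, 1563, 1561, 1561, 1599, 1602]
185 [78, 92, 93, 104, 115, 130, 130, 128, 142, 142, 140, 141, 143, 141, 141, 221, 252, 231, 143, 133] [1618, 1617, 1626, 1629, 1625, 1623, 1623, 1632, 1632, 1625, 1632, 1633, 1773]
188 [167, 168, 169, 122, 142, 145, 144, 141, 142, 141, 139, 140, 141, 139, 140, 221, 252, 253, 254, 167] [1634, 1631, 1633, 1631, 1631, 1636, 1627, 1632, 1629, 1636, 1640, 1634, 1756]
191 [166, 167, 169, 121, 142, 144, 142, 140, 142, 141, 139, 139, 140, 138, 139, 221, 252, 253, 253, 253] [1631, 1634, 1631, 1641, 1634, 1633, 1634, 1639, 1641, 1638, 1639, 1636, 1740]
194 [166, 166, 167, 121, 141, 142, 142, 140, 141, 140, 139, 139, 139, 137, 139, 221, 252, 253, 253, 253] [1638, 1646, 1645, 1641, 1643, 1641, 1645, 1651, 1642, 1648, 1647, 1721, 1719]
```

arm_command(
  commands=[
    {"offset": [-6,0,0],"twist": [0,0,0],"jaw": 1},
    {"offset": [-12,0,0],"twist": [0,0,0],"jaw": 1},
    {"offset": [-18,0,0],"twist": [0,0,0],"jaw": 1},
    {"offset": [-24,0,0],"twist": [0,0,0],"jaw": 1},
    {"offset": [-30,0,0],"twist": [0,0,0],"jaw": 1},
    {"offset": [-36,0,0],"twist": [0,0,0],"jaw": 1},
    {"offset": [-42,0,0],"twist": [0,0,0],"jaw": 1},
    {"offset": [-46,0,0],"twist": [0,0,0],"jaw": 1},
    {"offset": [-46,0,0],"twist": [0,0,0],"jaw": 1},
    {"offset": [-44,0,0],"twist": [0,0,0],"jaw": 1},
    {"offset": [-42,0,0],"twist": [0,0,0],"jaw": 1},
    {"offset": [-42,0,0],"twist": [0,0,0],"jaw": 1},
  ],
)

```text
t: 9.7
position: [0.6055, -0.0633, 0.3763]
orientation: [[-0.0, 1.0, -0.0], [0.866, 0.0, -0.5], [-0.5, -0.0, -0.866]]
wrist_force: [-0.3, -0.3, -1.9]
finger_gap: 0.0229
finger_force: 78.8
```

```bash
python3 -c "
from h import *
tip()
crops('c4',sc=(265,200),si=(265,150),w=66,h=66,k=6)"
```

```text
t 9.7 tip x 0.0004 s -0.0414 h 0.0136 F d/n/x [ 0.7 -1.7 -0.3] tq [ 0.48  0.01 -0.03]
```

View pics/c4.png

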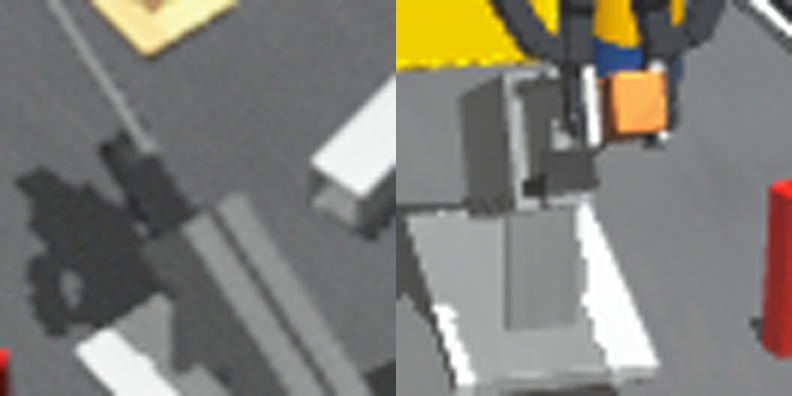

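The bar now stands about 55 mm out over the tongue and the foot is unloaded. Scene crop: bar end at (120,150). Side crop: lug at (570,165). Lifting the pick off and returning it to the stand.

arm_command(
  commands=[
    {"offset": [0,0,-15],"twist": [0,0,0],"jaw": 1},
    {"offset": [0,0,-40],"twist": [0,0,0],"jaw": 1},
    {"offset": [-10,-10,-55],"twist": [0,0,0],"jaw": 1},
    {"offset": [-30,-30,-40],"twist": [0,0.06,0],"jaw": 1},
    {"offset": [-50,-55,-10],"twist": [0,0.15,0],"jaw": 1},
    {"offset": [-75,-80,20],"twist": [0,0.25,0],"jaw": 1},
    {"offset": [-100,-105,55],"twist": [0,0.35,0],"jaw": 1},
    {"offset": [-125,-130,90],"twist": [0,0.45,0],"jaw": 1},
    {"offset": [-140,-145,120],"twist": [0,0.5236,0],"jaw": 1},
    {"offset": [-148,-153,145],"twist": [0,0.5236,0],"jaw": 1},
    {"offset": [-151,-155,152],"twist": [0,0.5236,0],"jaw": 1},
    {"offset": [-151,-155,152],"twist": [0,0.5236,0],"jaw": 1},
  ],
)

```text
t: 11.0
position: [0.4501, -0.2708, 0.3199]
orientation: [[0.002, 1.0, -0.001], [1.0, -0.002, 0.0], [0.0, -0.001, -1.0]]
wrist_force: [-0.9, 0.8, -1.1]
finger_gap: 0.0227
finger_force: 78.6
```

arm_command(
  commands=[
    {"offset": [0,0,0],"twist": [0,0,0],"jaw": 1},
    {"offset": [0,0,0],"twist": [0,0,0],"jaw": 1},
    {"offset": [0,0,0],"twist": [0,0,0],"jaw": 1},
  ],
)

```text
t: 11.3
position: [0.4513, -0.2693, 0.3214]
orientation: [[-0.002, 1.0, 0.001], [1.0, 0.002, -0.001], [-0.001, 0.001, -1.0]]
wrist_force: [-0.6, -0.2, -1.0]
finger_gap: 0.0231
finger_force: 78.6
```

```bash
python3 -c "
from h import *
s=manip.read_state();R=np.array(s['orientation']);print(s['position'].round(4),R.round(3).tolist(),(R.T@(np.array([.4504,-.2700,.2193])-s['position'])*1000).round(1))
p,uv=cloud(grab('side'));k=(abs(p[:,0]-.605)<.04)&(p[:,1]<.04)&(p[:,1]>-.08)&(p[:,2]>.09)&(p[:,2]<.18);q=p[k];print(len(q),((q-M)@d).min(),np.c_[q[:,0]-.605,(q-M)@d,(q-M)@n][np.argsort((q-M)@d)][:25].round(3).tolist())
"
```

```text
[ 0.4513 -0.2693  0.3214] [[-0.002, 1.0, 0.001], [1.0, 0.002, -0.001], [-0.001, 0.001, -1.0]] [ -0.6  -1.  102.1]
119 -0.0638084078987319 [[-0.007, -0.064, 0.006], [-0.011, -0.06, 0.022], [0.007, -0.06, 0.012], [0.001, -0.06, 0.015], [0.006, -0.059, 0.006], [-0.005, -0.058, 0.019], [-0.008, -0.058, 0.022], [0.004, -0.058, 0.018], [0.001, -0.058, 0.012], [0.005, -0.058, 0.021], [0.002, -0.057, 0.021], [-0.008, -0.057, 0.016], [-0.011, -0.057, 0.016], [-0.005, -0.057, 0.016], [-0.01, -0.057, 0.025], [0.002, -0.057, 0.024], [-0.001, -0.057, 0.018], [0.004, -0.056, 0.009], [0.005, -0.056, 0.024], [0.012, -0.056, 0.026], [-0.007, -0.056, 0.019], [-0.001, -0.056, 0.021], [0.004, -0.056, 0.006], [-0.002, -0.056, 0.006], [0.004, -0.056, 0.012]]
```

arm_command(
  commands=[
    {"offset": [0,-1,30],"twist": [0,0,0],"jaw": 1},
    {"offset": [0,-1,65],"twist": [0,0,0],"jaw": 1},
    {"offset": [0,-1,88],"twist": [0,0,0],"jaw": 1},
    {"offset": [0,-1,97],"twist": [0,0,0],"jaw": 1},
    {"offset": [0,-1,101],"twist": [0,0,0],"jaw": 1},
    {"offset": [0,-1,102],"twist": [0,0,0],"jaw": 1},
    {"offset": [0,-1,102],"twist": [0,0,0],"jaw": 1},
  ],
)

```text
t: 12.05
position: [0.4502, -0.2706, 0.2197]
orientation: [[-0.0, 1.0, 0.002], [1.0, 0.0, -0.002], [-0.002, 0.002, -1.0]]
wrist_force: [0.4, 0.9, -0.9]
finger_gap: 0.0229
finger_force: 78.9
```

arm_command(
  commands=[
    {"offset": [0,0,0],"twist": [0,0,0],"jaw": 0.5},
    {"offset": [0,0,0],"twist": [0,0,0],"jaw": 0.4},
    {"offset": [0,0,0],"twist": [0,0,0],"jaw": 0.3},
    {"offset": [0,0,0],"twist": [0,0,0],"jaw": 0.3},
    {"offset": [0,0,0],"twist": [0,0,0],"jaw": 0.3},
    {"offset": [0,0,-30],"twist": [0,0,0],"jaw": 0.3},
    {"offset": [0,0,-70],"twist": [0,0,0],"jaw": 0.3},
    {"offset": [0,0,-110],"twist": [0,0,0],"jaw": 0.3},
    {"offset": [0,0,-110],"twist": [0,0,0],"jaw": 0.3},
    {"offset": [0,0,-110],"twist": [0,0,0],"jaw": 0.3},
  ],
)

```text
t: 13.05
position: [0.4498, -0.2705, 0.3295]
orientation: [[0.0, 1.0, 0.002], [1.0, -0.0, -0.002], [-0.002, 0.002, -1.0]]
wrist_force: [-0.2, 0.4, -1.0]
finger_gap: 0.0599
finger_force: 0.0
```

```bash
python3 - <<'E'
from h import *
s=manip.read_state();R=np.array(s['orientation']);P=s['position'];print(P.round(4))
f=grab('wrist');hsv=cv2.cvtColor(f['img'],cv2.COLOR_RGB2HSV)
m=cv2.inRange(hsv,(3,140,60),(17,255,255));m[:, :200]=0;m[:,350:]=0
c=max(cv2.findContours(m,0,2)[0],key=cv2.contourArea);b=cv2.boundingRect(c);print(b,onplane(f,[[b[0]+b[2]/2,b[1]],[b[0]+b[2]/2,b[1]+b[3]]],.078).round(4))
# pre-grasp: grasp point on bar at s=-24, h=45 above (30 clear), then h=7
nn=-n
for h in(.07,.007):
    g=M+[.0005,0,0]-.025*d+h*n; T=g+.155*n; print(T.round(4),'tool offset mm',(R.T@(T-P)*1000).round(1))
E
```

```text
[ 0.4498 -0.2705  0.3295]
(269, 155, 4, 3) [[ 0.4429 -0.2242  0.078 ]
 [ 0.4429 -0.2264  0.078 ]]
[0.6055 0.1108 0.3154] tool offset mm [381.3 155.6  13.8]
[0.6055 0.0794 0.2608] tool offset mm [349.9 155.5  68.5]
```

arm_command(
  commands=[
    {"offset": [25,10,-25],"twist": [0,0,0],"jaw": 0.3},
    {"offset": [60,25,-50],"twist": [0,-0.03,0],"jaw": 0.3},
    {"offset": [95,40,-60],"twist": [0,-0.08,0],"jaw": 0.3},
    {"offset": [135,57,-60],"twist": [0,-0.15,0],"jaw": 0.3},
    {"offset": [175,75,-60],"twist": [0,-0.22,0],"jaw": 0.3},
    {"offset": [215,92,-60],"twist": [0,-0.29,0],"jaw": 0.3},
    {"offset": [255,110,-60],"twist": [0,-0.36,0],"jaw": 0.3},
    {"offset": [295,127,-60],"twist": [0,-0.43,0],"jaw": 0.3},
    {"offset": [330,143,-60],"twist": [0,-0.5,0],"jaw": 0.3},
    {"offset": [360,153,-40],"twist": [0,-0.5236,0],"jaw": 0.3},
    {"offset": [367,156,-10],"twist": [0,-0.5236,0],"jaw": 0.3},
    {"offset": [367,156,6],"twist": [0,-0.5236,0],"jaw": 0.3},
  ],
)

```text
t: 14.3
position: [0.6049, 0.0989, 0.3173]
orientation: [[-0.006, 1.0, -0.004], [0.866, 0.003, -0.5], [-0.5, -0.007, -0.866]]
wrist_force: [-0.4, 0.2, -0.7]
finger_gap: 0.0599
finger_force: 0.0
```

arm_command(
  commands=[
    {"offset": [0,0,0],"twist": [0,0,0],"jaw": 0.3},
    {"offset": [0,0,0],"twist": [0,0,0],"jaw": 0.3},
    {"offset": [0,0,0],"twist": [0,0,0],"jaw": 0.3},
  ],
)

```text
t: 14.6
position: [0.6057, 0.0964, 0.3232]
orientation: [[0.001, 1.0, 0.001], [0.866, -0.001, -0.5], [-0.5, 0.001, -0.866]]
wrist_force: [0.0, -0.3, 0.4]
finger_gap: 0.0596
finger_force: 0.0
```

```bash
python3 - <<'E'
from h import *
s=manip.read_state();R=np.array(s['orientation']);P=s['position'];print(P.round(4),s['finger_gap'],s['wrist_force'].round(1))
T=M+[.0005,0,0]-.041*d+.168*n; print((R.T@(T-P)*1000).round(1))
a=grab('side')['img'][120:260,220:320];b=grab('wrist')['img']
cv2.imwrite('pics/c5.png',np.hstack([cv2.resize(a,(429,600),interpolation=cv2.INTER_CUBIC)[:, :300],cv2.resize(b,(500,375)).copy() if 0 else cv2.copyMakeBorder(cv2.resize(b,(500,375)),0,225,0,0,0)])[:,:,::-1])
E
```

```text
[0.6057 0.0964 0.3232] 0.059573411654221246 [ 0.  -0.3  0.4]
[ 0.4 -0.2 56.5]
```

View pics/c5.png

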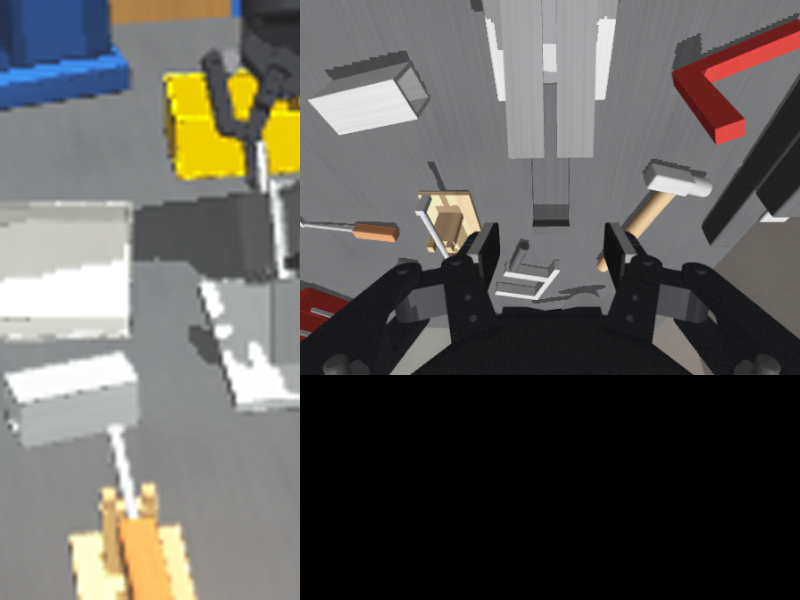

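The pick is back on its stand (left crop, orange at (140,540)). In the wrist view the bar (columns 533–569) is centred between the fingers. Descending and gripping.

arm_command(
  commands=[
    {"offset": [0,0,20],"twist": [0,0,0],"jaw": 0.3},
    {"offset": [0,0,40],"twist": [0,0,0],"jaw": 0.3},
    {"offset": [0,0,52],"twist": [0,0,0],"jaw": 0.3},
    {"offset": [0,0,56],"twist": [0,0,0],"jaw": 0.3},
    {"offset": [0,0,56],"twist": [0,0,0],"jaw": 0.3},
    {"offset": [0,0,56],"twist": [0,0,0],"jaw": 0.5},
    {"offset": [0,0,56],"twist": [0,0,0],"jaw": 0.6},
    {"offset": [0,0,56],"twist": [0,0,0],"jaw": 1},
    {"offset": [0,0,56],"twist": [0,0,0],"jaw": 1},
    {"offset": [0,0,56],"twist": [0,0,0],"jaw": 1},
    {"offset": [0,0,56],"twist": [0,0,0],"jaw": 1},
  ],
  force=100,
)

```text
t: 15.8
position: [0.6058, 0.0693, 0.275]
orientation: [[0.0, 1.0, 0.002], [0.866, 0.001, -0.5], [-0.5, 0.002, -0.866]]
wrist_force: [-2.0, 2.7, 5.6]
finger_gap: 0.0239
finger_force: 97.7
```

arm_command(
  commands=[
    {"offset": [-3,0,-1],"twist": [0,0,0],"jaw": 1},
    {"offset": [-8,0,-3],"twist": [0,0,0],"jaw": 1},
    {"offset": [-14,0,-4],"twist": [0,0,0],"jaw": 1},
    {"offset": [-22,0,-4],"twist": [0,0,0],"jaw": 1},
    {"offset": [-30,0,-4],"twist": [0,0,0],"jaw": 1},
    {"offset": [-38,0,-4],"twist": [0,0,0],"jaw": 1},
  ],
)

```text
t: 16.4
position: [0.6055, 0.0369, 0.2967]
orientation: [[0.0, 1.0, -0.0], [0.866, -0.001, -0.5], [-0.5, -0.0, -0.866]]
wrist_force: [0.3, 0.6, -3.0]
finger_gap: 0.0238
finger_force: 98.1
```

arm_command(
  commands=[
    {"offset": [-8,0,0],"twist": [0,0,0],"jaw": 1},
    {"offset": [-18,0,0],"twist": [0,0,0],"jaw": 1},
    {"offset": [-28,0,-2],"twist": [0,0,0],"jaw": 1},
    {"offset": [-38,0,-6],"twist": [0,0,0],"jaw": 1},
    {"offset": [-50,0,-16],"twist": [0,0,0],"jaw": 1},
    {"offset": [-62,0,-30],"twist": [0,0,0],"jaw": 1},
    {"offset": [-70,0,-45],"twist": [0,0,0],"jaw": 1},
    {"offset": [-70,0,-45],"twist": [0,0,0],"jaw": 1},
    {"offset": [-70,0,-45],"twist": [0,0,0],"jaw": 1},
    {"offset": [-70,0,-45],"twist": [0,0,0],"jaw": 1},
  ],
)

```text
t: 17.4
position: [0.6052, -0.0002, 0.3696]
orientation: [[-0.001, 1.0, -0.001], [0.866, 0.0, -0.5], [-0.5, -0.001, -0.866]]
wrist_force: [-0.5, -0.3, -2.4]
finger_gap: 0.0241
finger_force: 98.2
```

```bash
python3 - <<'E'
from h import *
s=manip.read_state();print(s['position'].round(4),s['wrist_force'].round(1),s['wrist_torque'].round(2))
a=grab('side')['img'][120:220,230:330];b=grab('wrist')['img'][:,80:480]
cv2.imwrite('pics/c6.png',np.hstack([cv2.resize(a,(400,400),interpolation=cv2.INTER_CUBIC),b[:400]])[:,:,::-1])
# tray floor/walls from both views, empty-height
for nm in('scene','side'):
    f=grab(nm);p,_=cloud(f);k=(abs(p[:,0]-.423)<.11)&(abs(p[:,1]-.238)<.13)&(p[:,2]>.016)&(p[:,2]<.028);q=p[k];r=cv2.minAreaRect(q[:,:2].astype(np.float32));print(nm,len(q),np.round(r[0],3),np.round(r[1],3),r[2])
    k=(abs(p[:,0]-.423)<.05)&(abs(p[:,1]-.243)<.06);print('floor z',np.percentile(p[k][:,2],[5,50,95]).round(4))
E
```

```text
[ 6.052e-01 -2.000e-04  3.696e-01] [-0.5 -0.3 -2.4] [ 0.61  0.04 -0.03]
scene 236 [0.426 0.245] [0.204 0.156] 82.5426254272461
floor z [-0.0042  0.0018  0.0077]
side 241 [0.422 0.242] [0.222 0.151] 81.96356964111328
floor z [0.0012 0.0047 0.0082]
```

View pics/c6.png

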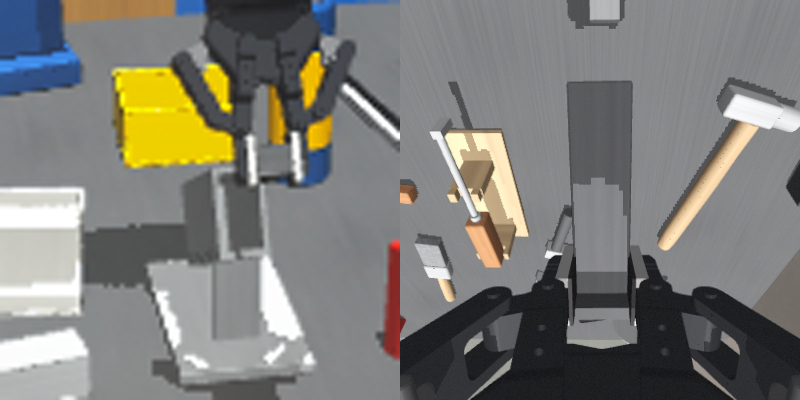

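The bar is out and held straight, with free air around it; it spans rows 80–320 in the wrist crop. Fingertips may hang below its underside, so I'll check its depth in the tool frame.

```bash
python3 - <<'E'
from h import *
s=manip.read_state();R=np.array(s['orientation']);P=s['position']
f=grab('wrist');p,uv=cloud(f);q=(p-P)@R
k=(abs(q[:,1])<.010)&(q[:,0]>.005)&(q[:,0]<.10)&(q[:,2]>.12)&(q[:,2]<.2);b=q[k]
for a in np.arange(-.0,.1,.01):
    c=b[(b[:,0]>=a)&(b[:,0]<a+.01)]; print(round(a,2),len(c),np.percentile(c[:,2],[10,50,90]).round(4) if len(c) else '')
k2=(abs(q[:,1])<.03)&(abs(q[:,0])<.03)&(q[:,2]>.13)&(q[:,2]<.19)
e=q[k2]
for lo,hi in((-.03,-.0115),(.0115,.03)):
    c=e[(e[:,1]>lo)&(e[:,1]<hi)];print('finger side',len(c),c[:,2].max() if len(c) else '')
print('y edges',np.percentile(b[:,1],[1,99]),'far end x',np.percentile(b[:,0],99.5))
E
```

```text
-0.0 418 [0.1567 0.1574 0.1581]
0.01 885 [0.1566 0.1574 0.1581]
0.02 951 [0.1566 0.1574 0.1582]
0.03 1016 [0.1566 0.1574 0.1581]
0.04 1081 [0.1565 0.1573 0.158 ]
0.05 1153 [0.1565 0.1573 0.1581]
0.06 1226 [0.1565 0.1573 0.1582]
0.07 1295 [0.1565 0.1573 0.1581]
0.08 826 [0.1565 0.1573 0.1582]
0.09 0 
finger side 1650 0.17172329259560395
finger side 1644 0.17081464921607833
y edges [-0.00978841  0.00980402] far end x 0.0858149879321287
```

Bar top is at 157.4 mm in the tool frame, so the underside is at 167.4 mm while the fingertips are at about 171.5 mm. Laying it down like this would drop it 4 mm. I'll set it back on the tongue and regrip higher and nearer its middle.

arm_command(
  commands=[
    {"offset": [8,0,15],"twist": [0,0,0],"jaw": 1},
    {"offset": [20,0,29],"twist": [0,0,0],"jaw": 1},
    {"offset": [32,0,39],"twist": [0,0,0],"jaw": 1},
    {"offset": [42,0,43],"twist": [0,0,0],"jaw": 1},
    {"offset": [52,0,45],"twist": [0,0,0],"jaw": 1},
    {"offset": [64,0,45],"twist": [0,0,0],"jaw": 1},
    {"offset": [76,0,45],"twist": [0,0,0],"jaw": 1},
    {"offset": [88,0,45],"twist": [0,0,0],"jaw": 1},
    {"offset": [97,0,45],"twist": [0,0,0],"jaw": 1},
    {"offset": [103,0,45],"twist": [0,0,0],"jaw": 1},
    {"offset": [103,0,47],"twist": [0,0,0],"jaw": 1},
    {"offset": [103,0,48],"twist": [0,0,0],"jaw": 1},
  ],
)

```text
t: 18.85
position: [0.6056, 0.0652, 0.2774]
orientation: [[-0.0, 1.0, 0.0], [0.866, 0.0, -0.499], [-0.499, 0.0, -0.866]]
wrist_force: [-1.3, 5.1, 3.1]
finger_gap: 0.0239
finger_force: 98.6
```

arm_command(
  commands=[
    {"offset": [0,0,0.5],"twist": [0,0,0],"jaw": 1},
    {"offset": [0,0,1],"twist": [0,0,0],"jaw": 1},
    {"offset": [0,0,1],"twist": [0,0,0],"jaw": 1},
  ],
)

```text
t: 19.15
position: [0.6054, 0.0649, 0.2774]
orientation: [[0.0, 1.0, 0.001], [0.867, 0.0, -0.498], [-0.498, 0.001, -0.867]]
wrist_force: [-2.4, 6.4, 1.6]
finger_gap: 0.024
finger_force: 98.9
```

arm_command(
  commands=[
    {"offset": [0,0,0],"twist": [0,0,0],"jaw": 0.6},
    {"offset": [0,0,0],"twist": [0,0,0],"jaw": 0.5},
    {"offset": [0,0,0],"twist": [0,0,0],"jaw": 0.5},
    {"offset": [0,0,0],"twist": [0,0,0],"jaw": 0.5},
    {"offset": [0,0,-4],"twist": [0,0,0],"jaw": 0.5},
    {"offset": [0,0,-7],"twist": [0,0,0],"jaw": 0.5},
    {"offset": [7,0,-7.5],"twist": [0,0,0],"jaw": 0.5},
    {"offset": [14,0,-7.5],"twist": [0,0,0],"jaw": 0.5},
    {"offset": [14,0,-7.5],"twist": [0,0,0],"jaw": 0.5},
  ],
)

```text
t: 20.05
position: [0.6053, 0.0814, 0.2751]
orientation: [[-0.002, 1.0, -0.0], [0.866, 0.001, -0.5], [-0.5, -0.001, -0.866]]
wrist_force: [0.4, 0.5, -0.3]
finger_gap: 0.0426
finger_force: 0.0
```

```bash
cat > bar.py <<'E'
from h import *
s=manip.read_state();R=np.array(s['orientation']);P=s['position'];print(P.round(4),s['wrist_force'].round(1),s['finger_gap'])
f=grab('wrist');p,uv=cloud(f);q=(p-P)@R
k=(abs(q[:,1])<.02)&(q[:,0]>.0)&(q[:,0]<.13)&(q[:,2]>.13)&(q[:,2]<.19);b=q[k]
for a in np.arange(-.0,.13,.02):
    c=b[(b[:,0]>=a)&(b[:,0]<a+.02)]; print(round(a,2),len(c),np.percentile(c[:,2],[10,50,90]).round(4) if len(c) else '',np.percentile(c[:,1],[2,98]).round(4) if len(c) else '')
print('far end x',b[:,0].max() if len(b) else '')
E
python3 bar.py
```

```text
[0.6053 0.0814 0.2751] [ 0.4  0.5 -0.3] 0.042604448477882806
-0.0 1549 [0.1625 0.1632 0.164 ] [-0.0118  0.0125]
0.02 891 [0.1624 0.1632 0.164 ] [-0.0038  0.0055]
0.04 1050 [0.1624 0.1632 0.164 ] [-0.0041  0.0056]
0.06 1114 [0.1626 0.1641 0.1737] [-0.0044  0.0055]
0.08 1185 [0.1724 0.1732 0.1741] [-0.0048  0.0056]
0.1 1303 [0.1723 0.1733 0.1742] [-0.0048  0.0054]
0.12 0  
far end x 0.1199190381631064
```

arm_command(
  commands=[
    {"offset": [0,0,-1.5],"twist": [0,0,0],"jaw": 0.5},
    {"offset": [0,0,-1.5],"twist": [0,0,0],"jaw": 0.7},
    {"offset": [0,0,-1.5],"twist": [0,0,0],"jaw": 1},
    {"offset": [0,0,-1.5],"twist": [0,0,0],"jaw": 1},
    {"offset": [0,0,-1.5],"twist": [0,0,0],"jaw": 1},
    {"offset": [0,0,-1.5],"twist": [0,0,0],"jaw": 1},
    {"offset": [0,0,-1.5],"twist": [0,0,0],"jaw": 1},
  ],
)

```text
t: 20.8
position: [0.6055, 0.0813, 0.2778]
orientation: [[0.0, 1.0, 0.001], [0.866, 0.0, -0.5], [-0.5, 0.001, -0.866]]
wrist_force: [-2.0, 4.4, 5.3]
finger_gap: 0.0229
finger_force: 98.4
```

arm_command(
  commands=[
    {"offset": [-3,0,-2],"twist": [0,0,0],"jaw": 1},
    {"offset": [-9,0,-4],"twist": [0,0,0],"jaw": 1},
    {"offset": [-18,0,-4],"twist": [0,0,0],"jaw": 1},
    {"offset": [-28,0,-4],"twist": [0,0,0],"jaw": 1},
    {"offset": [-38,0,-4],"twist": [0,0,0],"jaw": 1},
    {"offset": [-48,0,-4],"twist": [0,0,0],"jaw": 1},
    {"offset": [-58,0,-5],"twist": [0,0,0],"jaw": 1},
    {"offset": [-70,0,-12],"twist": [0,0,0],"jaw": 1},
    {"offset": [-84,0,-25],"twist": [0,0,0],"jaw": 1},
    {"offset": [-95,0,-45],"twist": [0,0,0],"jaw": 1},
    {"offset": [-95,0,-60],"twist": [0,0,0],"jaw": 1},
    {"offset": [-95,0,-60],"twist": [0,0,0],"jaw": 1},
  ],
)

```text
t: 22.0
position: [0.6061, 0.0289, 0.38]
orientation: [[0.002, 1.0, 0.005], [0.866, 0.0, -0.5], [-0.5, 0.005, -0.866]]
wrist_force: [0.5, 0.3, -1.9]
finger_gap: 0.0229
finger_force: 98.5
```

arm_command(
  commands=[
    {"offset": [0,0,0],"twist": [0,0,0],"jaw": 1},
    {"offset": [0,0,0],"twist": [0,0,0],"jaw": 1},
  ],
)

```text
t: 22.2
position: [0.6052, 0.0286, 0.3758]
orientation: [[-0.001, 1.0, -0.001], [0.866, -0.0, -0.5], [-0.5, -0.002, -0.866]]
wrist_force: [-0.3, 0.2, -1.7]
finger_gap: 0.0228
finger_force: 98.5
```

```bash
python3 bar.py
```

```text
[0.6052 0.0286 0.3758] [-0.3  0.2 -1.7] 0.02275030956821127
-0.0 3743 [0.1374 0.1648 0.1663] [-0.0178  0.0179]
0.02 2265 [0.165  0.1658 0.1666] [-0.0126  0.0122]
0.04 2522 [0.165  0.1658 0.1666] [-0.0128  0.0121]
0.06 1732 [0.1651 0.1659 0.1667] [-0.0129  0.0118]
0.08 0  
0.1 0  
0.12 0  
far end x 0.07247978965836095
```

arm_command(
  commands=[
    {"offset": [0,-25,0],"twist": [0,0.06,0],"jaw": 1},
    {"offset": [5,-60,0],"twist": [0,0.13,0],"jaw": 1},
    {"offset": [20,-95,0],"twist": [0,0.2,0],"jaw": 1},
    {"offset": [45,-125,0],"twist": [0,0.27,0],"jaw": 1},
    {"offset": [80,-150,0],"twist": [0,0.35,0],"jaw": 1},
    {"offset": [115,-170,0],"twist": [0,0.43,0],"jaw": 1},
    {"offset": [150,-178,0],"twist": [0,0.5,0],"jaw": 1},
    {"offset": [185,-181,2],"twist": [0,0.5236,0],"jaw": 1},
    {"offset": [215,-181,4],"twist": [0,0.5236,0],"jaw": 1},
    {"offset": [225,-181,4],"twist": [0,0.5236,0],"jaw": 1},
    {"offset": [225,-181,4],"twist": [0,0.5236,0],"jaw": 1},
    {"offset": [225,-181,4],"twist": [0,0.5236,0],"jaw": 1},
  ],
)

```text
t: 23.45
position: [0.4246, 0.2212, 0.2608]
orientation: [[-0.0, 1.0, -0.0], [1.0, 0.0, -0.001], [-0.001, -0.0, -1.0]]
wrist_force: [-0.3, -0.3, -1.9]
finger_gap: 0.023
finger_force: 98.6
```

arm_command(
  commands=[
    {"offset": [0,0,0],"twist": [0,0,0],"jaw": 1},
    {"offset": [0,0,0],"twist": [0,0,0],"jaw": 1},
  ],
)

```text
t: 23.65
position: [0.425, 0.2209, 0.2615]
orientation: [[0.001, 1.0, 0.001], [1.0, -0.001, 0.0], [0.0, 0.001, -1.0]]
wrist_force: [-0.3, -0.2, -2.2]
finger_gap: 0.0229
finger_force: 98.6
```

```bash
python3 bar.py; python3 - <<'E'
from h import *
s=manip.read_state();print(s['joint_positions'].round(1),np.array(s['orientation']).round(3).tolist())
f=grab('wrist','w9.png');p,uv=cloud(f)
k=(p[:,2]<.06)&(p[:,2]>-.02)&(p[:,0]>.33)&(p[:,0]<.53)&(p[:,1]>.12)&(p[:,1]<.37)
q=p[k];r=q[(q[:,2]>.017)&(q[:,2]<.03)];print('rim',len(r),cv2.minAreaRect(r[:,:2].astype(np.float32)))
fl=q[(abs(q[:,0]-.424)<.055)&(q[:,1]>.26)&(q[:,1]<.31)];print('floor',len(fl),np.percentile(fl[:,2],[10,50,90]))
E
```

```text
[0.425  0.2209 0.2615] [-0.3 -0.2 -2.2] 0.022868733783831363
-0.0 3693 [0.1372 0.1647 0.166 ] [-0.0178  0.0178]
0.02 2274 [0.1647 0.1655 0.1663] [-0.0126  0.0122]
0.04 2550 [0.1647 0.1655 0.1664] [-0.0128  0.0121]
0.06 1591 [0.1648 0.1657 0.1665] [-0.0128  0.0118]
0.08 0  
0.1 0  
0.12 0  
far end x 0.07164223522021876
[ 17.9  12.9 -25.3  51.7  -0.  107.9] [[0.001, 1.0, 0.001], [1.0, -0.001, 0.0], [0.0, 0.001, -1.0]]
rim 4936 ((0.424307644367218, 0.24939009547233582), (0.18670308589935303, 0.1514250487089157), 82.70044708251953)
floor 7610 [0.00175547 0.00263756 0.00349749]
```

arm_command(
  commands=[
    {"offset": [0,0,25],"twist": [0,0,0],"jaw": 1},
    {"offset": [0,0,50],"twist": [0,0,0],"jaw": 1},
    {"offset": [0,0,66],"twist": [0,0,0],"jaw": 1},
    {"offset": [0,0,73],"twist": [0,0,0],"jaw": 1},
    {"offset": [0,0,76],"twist": [0,0,0],"jaw": 1},
    {"offset": [0,0,77],"twist": [0,0,0],"jaw": 1},
    {"offset": [0,0,77],"twist": [0,0,0],"jaw": 1},
  ],
)

```text
t: 24.45
position: [0.425, 0.2218, 0.1844]
orientation: [[0.0, 1.0, 0.001], [1.0, -0.0, 0.0], [0.0, 0.001, -1.0]]
wrist_force: [-0.2, -0.1, -2.7]
finger_gap: 0.0228
finger_force: 98.6
```

arm_command(
  commands=[
    {"offset": [0,0,0.5],"twist": [0,0,0],"jaw": 1},
    {"offset": [0,0,1],"twist": [0,0,0],"jaw": 1},
    {"offset": [0,0,1.5],"twist": [0,0,0],"jaw": 1},
    {"offset": [0,0,2],"twist": [0,0,0],"jaw": 1},
    {"offset": [0,0,2],"twist": [0,0,0],"jaw": 1},
  ],
)

```text
t: 24.95
position: [0.4245, 0.2217, 0.1817]
orientation: [[-0.0, 1.0, 0.0], [1.0, 0.0, -0.0], [-0.0, 0.0, -1.0]]
wrist_force: [-0.6, -0.8, -2.8]
finger_gap: 0.0227
finger_force: 98.6
```

arm_command(
  commands=[
    {"offset": [0,0,0.5],"twist": [0,0,0],"jaw": 1},
    {"offset": [0,0,1],"twist": [0,0,0],"jaw": 1},
    {"offset": [0,0,1],"twist": [0,0,0],"jaw": 1},
  ],
)

```text
t: 25.25
position: [0.4245, 0.2217, 0.1807]
orientation: [[0.0, 1.0, -0.0], [1.0, -0.0, -0.0], [-0.0, -0.0, -1.0]]
wrist_force: [-1.0, -0.3, -0.8]
finger_gap: 0.023
finger_force: 98.6
```

arm_command(
  commands=[
    {"offset": [0,0,0.5],"twist": [0,0,0],"jaw": 1},
    {"offset": [0,0,1],"twist": [0,0,0],"jaw": 1},
    {"offset": [0,0,1],"twist": [0,0,0],"jaw": 1},
  ],
)

```text
t: 25.55
position: [0.4245, 0.2217, 0.1797]
orientation: [[0.0, 1.0, 0.0], [1.0, -0.0, -0.0], [-0.0, 0.0, -1.0]]
wrist_force: [-0.6, -0.1, -1.4]
finger_gap: 0.0231
finger_force: 98.6
```

arm_command(
  commands=[
    {"offset": [0,0,0.4],"twist": [0,0,0],"jaw": 1},
    {"offset": [0,0,0.8],"twist": [0,0,0],"jaw": 1},
    {"offset": [0,0,0.8],"twist": [0,0,0],"jaw": 1},
  ],
)

```text
t: 25.85
position: [0.4245, 0.2217, 0.1789]
orientation: [[0.0, 1.0, 0.0], [1.0, -0.0, -0.0], [-0.0, 0.0, -1.0]]
wrist_force: [-0.0, -1.4, -2.3]
finger_gap: 0.0228
finger_force: 98.6
```

```bash
python3 bar.py; python3 -c "
from h import *
s=manip.read_state();print(s['wrist_torque'])"
```

```text
[0.4245 0.2217 0.1789] [-0.  -1.4 -2.3] 0.02278720469929123
-0.0 4251 [0.1374 0.165  0.1758] [-0.0193  0.0189]
0.02 3186 [0.1649 0.1658 0.1765] [-0.0191  0.0191]
0.04 3572 [0.1649 0.1659 0.1765] [-0.0192  0.0191]
0.06 3884 [0.1652 0.1756 0.1769] [-0.0192  0.0192]
0.08 4237 [0.1754 0.1762 0.1771] [-0.0192  0.0192]
0.1 4737 [0.1733 0.1761 0.1771] [-0.0192  0.0192]
0.12 7 [0.1766 0.1767 0.1777] [-0.0192 -0.0153]
far end x 0.12039431903240716
[-0.00791296  0.05849313  0.01282696]
```

The tray floor is at 176.2 mm in the tool frame and the bar's underside at 175.9 mm. Lowering the last 0.5 mm and releasing.

arm_command(
  commands=[
    {"offset": [0,0,0.3],"twist": [0,0,0],"jaw": 1},
    {"offset": [0,0,0.5],"twist": [0,0,0],"jaw": 1},
    {"offset": [0,0,0.5],"twist": [0,0,0],"jaw": 1},
    {"offset": [0,0,0.5],"twist": [0,0,0],"jaw": 0.6},
    {"offset": [0,0,0.5],"twist": [0,0,0],"jaw": 0.5},
    {"offset": [0,0,0.5],"twist": [0,0,0],"jaw": 0.5},
    {"offset": [0,0,0.5],"twist": [0,0,0],"jaw": 0.5},
    {"offset": [0,0,-20],"twist": [0,0,0],"jaw": 0.5},
    {"offset": [0,0,-60],"twist": [0,0,0],"jaw": 0.5},
    {"offset": [0,0,-100],"twist": [0,0,0],"jaw": 0.5},
    {"offset": [0,0,-140],"twist": [0,0,0],"jaw": 0.5},
    {"offset": [0,0,-140],"twist": [0,0,0],"jaw": 0.5},
  ],
  force=60,
)

```text
t: 27.1
position: [0.4265, 0.2224, 0.3245]
orientation: [[-0.0, 1.0, 0.01], [1.0, 0.0, 0.003], [0.003, 0.01, -1.0]]
wrist_force: [0.2, -0.5, 0.3]
finger_gap: 0.0426
finger_force: 0.0
```

```bash
python3 - <<'E'
from h import *
a=grab('scene')['img'][120:330,200:480];b=grab('wrist')['img']
cv2.imwrite('pics/c9.png',np.hstack([cv2.resize(a,(400,300)),cv2.resize(b,(400,300))])[:,:,::-1])
E
```

```text
(no output)
```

View pics/c9.png

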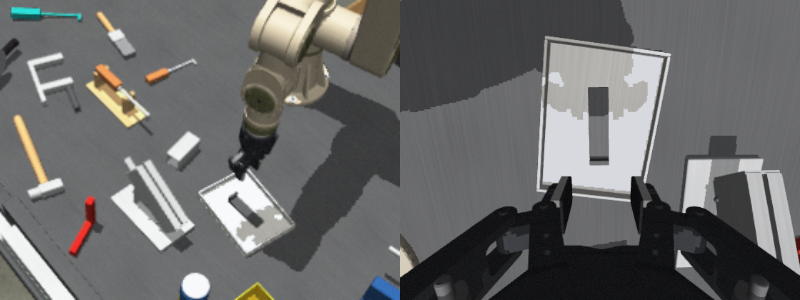

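The bar lies flat in the middle of the tray (wrist view (599,125)), the pick is on its stand (scene (120,90)), and nothing else has moved. Handing in.

```bash
python3 -c "
from station import manip
print(manip.finish_job())"
```

```text
the job is handed in; nothing more can be done
None
```

The bar is out of the brace and lying flat in the tray, the pick is back on its stand, and the job is handed in at about 27 s; along the way I set the bar back on the tongue once to regrip it higher, so it would not drop into the tray.

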